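Switch on the parts-cabinet lamp with the reach hook

ROBOT

A 6-joint arm with a two-finger parallel gripper is mounted at the origin on the work surface. World frame = base frame: x ahead of the robot, y to its left, z up, the work surface at z = 0. Lengths are in m, angles in rad, forces in N, time in s.
With the tool pointing down it reaches from about 0.35 to 0.975 m from the base axis. Payload 4.9 kg.
Tool frame: the origin (TCP) lies midway between the tips of the shut fingers; the grasp point (between the pads) lies r.grasp_offset behind it (r.grasp_offset is the distance from the TCP to the grasp point, in m); z points along the fingers, y is the line along which they close (so a half turn about z gives the same grasp; the last joint's range is limited). The gripper opens to 85 mm and grips with 20 to 120 N. Pads are 22 mm wide; open, the fingers measure 114 mm over their backs; the gripper's body (76 mm by 85 mm) begins 54 mm behind the grasp point. The pads swing forward as they close: fully open they stand 13 mm farther back than shut.
Start: joints at [1.23, 0.053, 1.613, -0, 1.476, -0.119], TCP at [0.137, 0.61, 0.231] pointing down, gripper open.
Joint ranges: [-3.01, 3.01], [-1.01, 2.22], [0.06, 2.58], [-1.02, 4.17], [0.09, 2.62], [-3.14, 3.14]. Speed limits (rad/s): [2.57, 2.57, 3.14, 3.14, 3.14, 3.14].

INTERFACE

Orientations are given as a unit quaternion [w, x, y, z].
In Python, from station import r gives the robot as it stands. The module is installed in compiled form; this text tells all that it offers.
- The arm moves only by the tool step_arm, never from a script. Its argument "steps" is a list of rows, each a list of 7 numbers: the shift along the tool's x, y, z in mm, then the turn, a rotation vector about the tool's x, y, z in degrees, then the finger opening in mm, from 0 to 85.4. A call has exactly 5 rows; each row shifts and turns the commanded pose from where the row before left it, along the tool's axes as they then stand; what a row does not reach is not made up. A row lasts 1/8 s, in which the tool goes at most 62.5 mm and 10.7 degrees, less where a joint would pass 70% of its speed; a pose out of reach is approached as far as the arm can. A call with a gripper value outside its range is refused whole. The fingers move at their own pace and stop on an object; "squeeze" is the grip in N (left out, the last holds). Time passes only in rows, so rows that do not move let the fingers close, or fill a call up. It gives the time, the measured TCP pose, the force, the opening and the grip force at its end, in the units of the state.
- r.observe(): the state, without advancing time (a new reading comes with each control period).
- r.capture(name): name is "side" or "top"; returns the picture (400x640x3 uint8, blue, green, red); there is no depth.
- r.camera_info(name): a dict with "fx", "fy", "cx", "cy" (pixels), "dist" ([k1, k2, p1, p2, k3] as OpenCV has them; the pictures are not rectified), "rvec" (rotation vector, rad) and "tvec" (3), from world to camera coordinates, as OpenCV has them. Camera axes: x right, y down, z forward; pixel columns grow to the right and rows downward; lengths in m; the calibration is good to about 2 mm. A picture is of the moment at which its call begins. camera_info takes no time and is no camera call.
- r.job_done(): hands the job in; it is judged then, once.
The state is a dict: "t": time; "joints": joint angles; "qd": joint speeds; "joint_efforts": joint torques, N m; "ee_pos": TCP position; "tcp_rot": TCP orientation; "ft_force": force on the tool from outside, world axes, zero at the start; "ft_torque": the same for the moment, N m; "finger_gap": finger opening in m; "finger_force": force on a finger pad.
Only numpy, scipy, OpenCV 4.12 (cv2) and the standard library are available. Lean on these libraries where they do the work, as an engineer would, in place of code of your own. Each camera call takes 0.05 s, during which the arm holds its last target. There are 200 camera calls.

TASK

Switch on the lamp of the counter-top parts cabinet: draw the orange-handled reach hook out of the open end of its blue slotted rail, pass its foot under the cabinet's overhanging lip and press the red switch hidden there fully up with the hook, not with the fingers. Then slide the hook back into the rail through the open end, fully home, and let go of it. Leave the oil bottle, screw jar, paint can and carton standing where they are.

Things in the scene. Friction and masses are not known exactly. Their poses are not given: they have to be found in the camera images.
- hook: Loose steel reach hook, 0.17 to 0.29 kg. Origin: centre of its square collar's underside (34 x 34 mm, z 0 to 6); z up, x along the foot. Round shank, 10 mm diameter, hangs down the z axis to a foot centred at z = -120 (mm), 10 mm thick, that runs along +x to x = 75 and turns up. It hangs upright by its collar in the rail, foot across the slot, pointing to the rail's +y, up to 35 mm short of home.
- hook_grip (a point): A good place to grip the orange handle, on its axis 42 mm above the hook's origin. Handle: 18 mm thick along the hook's x (grip across this), 26 mm along y, from 6 to 66 mm above the origin. Axes as hook.
- hook_tip (a point): Top of the rubber ball (16 mm diameter) on the foot's upturned end: 75 mm along the foot (+x) from the shank's axis, 85 mm below the hook's origin, 35 mm above the foot's centre line. Axes as hook.
- rail_stand: Fixed stand carrying the blue slotted rail, on the robot's left or right. Origin on the counter below the home position; x along the slot towards its closed end, open end at -x (robot side). Plate: top 150 mm high, 10 thick, 72 wide, from x = -65 to 50. Slot 18 wide, closed from x = 5, where the shank stops. Column 68 wide at x = 30 to 50; base plate 120 x 100 x 10 mm.
- rail_home (a point): Where the hook's origin lies when it is fully home (shank at the slot's closed end, collar on the plate): 150 mm above the counter. Axes as rail_stand.
- rail_mouth (a point): Middle of the slot's open end at the plate's top, 65 mm from rail_home towards -x. On the plate stand two guide walls, 12 mm high and 40 mm apart inside, from x = -50 to 25 (flared outwards to x = -64), between which the collar slides. Axes as rail_stand.
- cabinet: Fixed parts cabinet. Origin on the counter below the middle of the lip's front face; x into it, away from the robot. Top board 340 mm wide, x = 0 to 220, 116 to 130 mm high. A lip 12 mm thick hangs from its front edge down to 86 mm height; side pieces alike at y = +-158 to 170. Drawer front at x = 80; below the lip it is open. Lamp bar on top at x = 174 to 210, up to 238 mm high.
- switch_base: Fixed black housing (44 x 44 mm, underside 110 mm high) of the red button, under the board, 36 to 50 mm behind the lip's front face, up to 55 mm off the cabinet's middle. Origin on the counter straight below the button; axes as cabinet. On the board's top straight above, a yellow disc marks the place; the green pin in it rises 8 mm when on.
- switch_face (a point): Middle of the red button's underside, which is pressed upwards: a disc of 32 mm diameter, 98 mm above the counter when off, 106 mm when fully pressed.
- lamp_switch (a joint): Travel of the button in m: 0 = off (down), 0.008 = pressed fully up. It moves against about 2.5 N of friction, then meets a hard stop; it has no spring and stays where it is left.
- oil_bottle: Loose oil bottle, white with a red cap, 52 mm diameter, 165 mm high, origin under its centre. It and the jar stand in front of the cabinet, one on each side of the switch.
- screw_jar: Loose grey jar with a black lid, 60 mm diameter, 100 mm high, origin under its centre.
- paint_can: Loose paint can with a red band, 100 mm diameter, 120 mm high, origin under its centre, on the side opposite to the rail.
- carton: Loose cardboard carton on the cabinet's top, 60 x 90 x 55 mm, origin under its centre.
There are look-alikes about, which are no part of the job. What is meant by the hook is not green, and is the larger of those in its own colour.

How it is judged:
On the way, in this order (a step that is already met when the one before it is completed fails the run):
1. the hook is drawn out of the rail's open end (x of hook in the frame of rail_home below -0.075 m), for 0.1 s.
2. the switch is pressed fully up (value of joint lamp_switch above 0.0065 m), for 0.1 s.
At the end, for the whole second after the job is handed in: The switch is on (pressed in at least 6.5 of 8 mm) and the hook hangs upright (within 0.12 rad), released and at rest, fully home in the rail (its origin within 10 mm of rail_home along the slot, 12 mm in all) (value of joint lamp_switch above 0.0065 m and x of hook in the frame of rail_home above -0.01 m and distance between hook and rail_home below 0.012 m and angle between hook's own z axis and vertical below 0.12 rad and linear speed of hook below 0.02 m/s and contact force between hook and the fingers below 0.1 N); the robot touches nothing.
It fails at once if the switch is touched with the fingers or arm instead of the hook (contact force between any of the fingers, the arm and switch_base above 0.5 N).
It fails at once if a bystander (oil bottle, screw jar, paint can, carton) is shifted by more than 20 mm or tipped (distance of any of oil_bottle, screw_jar, paint_can, carton from where it was at the start of the episode above 0.02 m or angle between any of oil_bottle, screw_jar, paint_can, carton's own z axis and vertical above 0.3 rad).
It also fails if it takes over 56 s, if anything falls off the work surface, if the arm or the gripper's body presses on something with over 40 N, if the wrist force passes 120 N, or if a joint passes its speed limit or range.

## Working session

There is one attempt and no reset: what is moved stays moved. The work goes in short steps, Python scripts to look and compute and a tool call to move; the robot and the scene stay as the last step left them, time stands still between calls to the robot, and variables do not carry over. Pictures are saved under pics/ and viewed, at most 10 in all, crops included, and the job is handed in when it is done.

Besides the shell and the picture viewer there is one more tool, called after "Call:" as a command line: name --pt "numbers of a row" for each row, then --argument value for the rest. step_arm: Moves the arm, as the interface text tells. Its arguments: {"type":"object","properties":{"steps":{"type":"array","items":{"type":"array","items":{"type":"number"}}},"squeeze":{"type":"number"}},"required":["steps"]}

```bash
mkdir -p pics; python3 - <<'E'
from station import r
import cv2
for n in("side","top"):
    cv2.imwrite(f"pics/{n}0.png",cv2.resize(r.capture(n),(800,500),interpolation=cv2.INTER_CUBIC)); print(r.camera_info(n))
print(r.observe(), r.grasp_offset)
E
```

```text
{'fx': 519.1877299942335, 'fy': 519.1877299942335, 'cx': 309.4752722174486, 'cy': 198.82834119814774, 'dist': array([0.0096759, 0.       , 0.       , 0.       , 0.       ]), 'rvec': array([ 0.78933344, -2.41469565,  1.25263552]), 'tvec': array([0.50849793, 0.28704987, 1.36320133])}
{'fx': 405.61559329343737, 'fy': 405.61559329343737, 'cx': 323.4170020985355, 'cy': 202.75428698814588, 'dist': array([-0.02837803,  0.        ,  0.        ,  0.        ,  0.        ]), 'rvec': array([ 2.1327557 , -2.15624467,  0.14715264]), 'tvec': array([0.09064735, 0.62078612, 1.16561543])}
{'t': 0.1, 'joints': array([ 1.22998774e+00,  5.33076812e-02,  1.61413739e+00, -1.12265205e-06,
        1.47597692e+00, -1.19001846e-01]), 'qd': array([-1.72298070e-03,  8.35321270e-05, -4.89816033e-03,  1.64535291e-03,
       -1.21046262e-03,  1.39164914e-04]), 'joint_efforts': array([-7.98488963e-05, -3.94906032e+01, -3.71361172e+01, -1.68895062e-04,
        4.01339319e-03, -2.73513265e-06]), 'ee_pos': array([0.13731155, 0.60916727, 0.23018703]), 'tcp_rot': array([-2.07895358e-04,  1.10676067e-01,  9.93856112e-01, -8.90728930e-04]), 'ft_force': array([ 0.34305138,  0.34509322, -0.1334016 ]), 'ft_torque': array([-0.02417086, -0.01056649, -0.00433233]), 'finger_force': 0.0, 'finger_gap': 0.0857326564755718} 0.0187
```

View pics/side0.png

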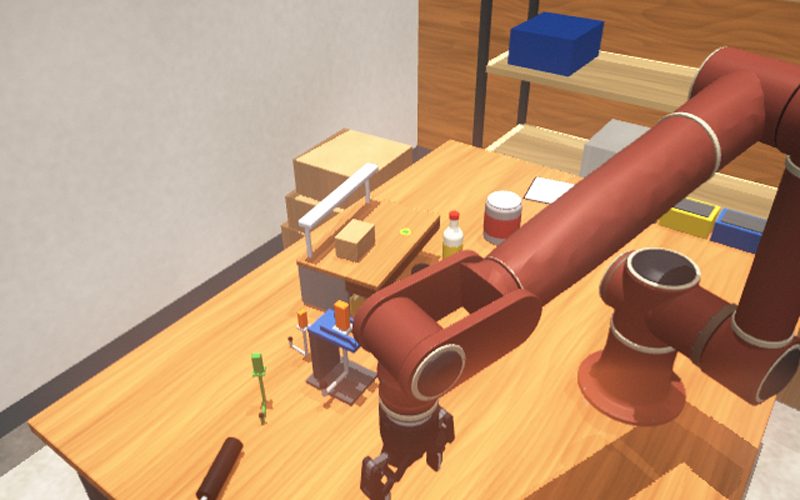

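View pics/top0.png

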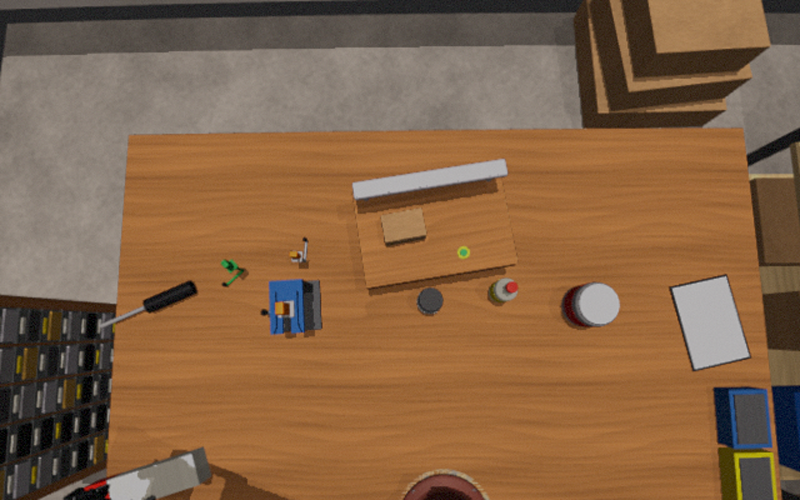

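The side view shows the rail with the large orange hook at (342,317) and the arm close by. In the top view the rail is at (295,307), with the foot end at (264,312). The cabinet lip corners are about (367,288) and (516,265), the yellow disc is at (463,253), the jar at (430,300), the bottle at (505,291) and the can at (595,305). Next I'll enlarge two crops.

```bash
cat > h.py <<'E'
import numpy as np, cv2
from station import r
def ray(n,p):
    c=r.camera_info(n);K=np.array([[c['fx'],0,c['cx']],[0,c['fy'],c['cy']],[0,0,1]])
    R=cv2.Rodrigues(c['rvec'])[0];o=-R.T@c['tvec']
    u=cv2.undistortPoints(np.array([[p]],float),K,c['dist'])[0,0]
    return o,R.T@np.array([u[0],u[1],1])
def atz(n,p,z):
    o,d=ray(n,p);return o+d*(z-o[2])/d[2]
def proj(n,P):
    c=r.camera_info(n);K=np.array([[c['fx'],0,c['cx']],[0,c['fy'],c['cy']],[0,0,1]])
    return cv2.projectPoints(np.array(P,float).reshape(-1,1,3),c['rvec'],c['tvec'],K,c['dist'])[0][:,0]
def crop(n,x,y,w,h,k,f):
    im=r.capture(n)[y:y+h,x:x+w]; cv2.imwrite(f,cv2.resize(im,None,fx=k,fy=k,interpolation=cv2.INTER_CUBIC))
E
python3 - <<'E'
from h import *
im=r.capture("top"); s=r.capture("side")
f=lambda a,k:cv2.resize(a,None,fx=k,fy=k,interpolation=cv2.INTER_CUBIC)
a=f(im[210:280,200:270],5);b=f(s[230:330,230:310],5)[:350,:]
cv2.imwrite("pics/a.png",np.hstack([a,b]))
cv2.imwrite("pics/b.png",f(im[120:270,270:430],4.0))
E
```

```text
(no output)
```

View pics/a.png

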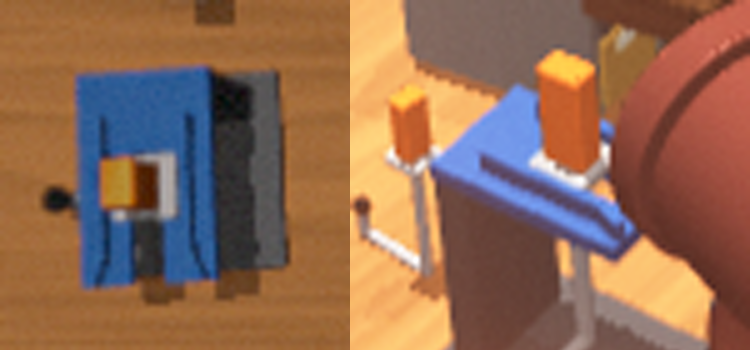

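View pics/b.png

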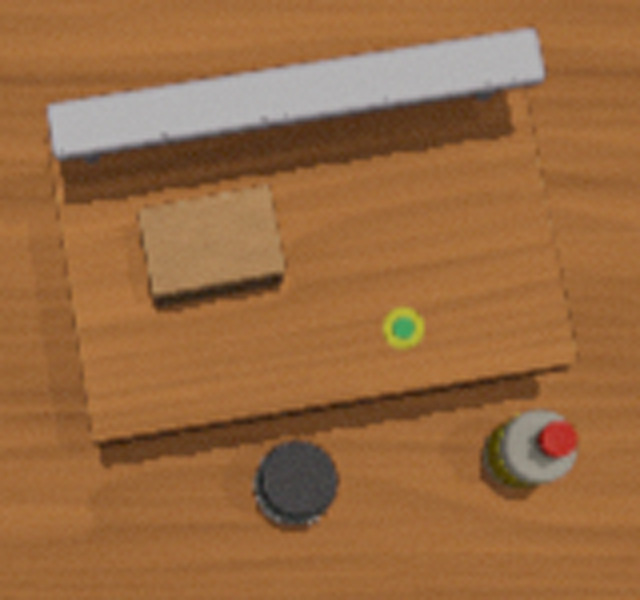

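The crops show:
- **Rail (5x crop):** plate corners at (77,75), (208,67), (217,285) and (83,287). The collar centre is about (145,185), the handle top about (116,183) and the ball (57,200).
- **Cabinet (4x crop):** lip corners at (97,440) and (575,367), disc at (404,328), jar lid at (297,480) and bottle cap at (558,438).

```bash
python3 - <<'E'
from h import *
A=lambda x,y:((x+.5)/5-.5+200,(y+.5)/5-.5+210)
B=lambda x,y:((x+.5)/4-.5+270,(y+.5)/4-.5+120)
P=[atz("top",A(*p),.15) for p in((77,75),(208,67),(217,285),(83,287))]
for p in P:print(p.round(4))
ctr=np.mean(P,0); xd=(P[0]+P[1]-P[2]-P[3]); yd=P[0]+P[3]-P[1]-P[2]
th=np.arctan2(xd[1],xd[0]); print("ctr",ctr,"yaw x",th,"yaw from y",np.arctan2(-yd[0],yd[1]), np.linalg.norm(xd)/2,np.linalg.norm(yd)/2)
u=np.array([np.cos(th),np.sin(th),0]); print("home",ctr+.0075*u)
print("handle top",atz("top",A(116,183),.216),"collar r edge",atz("top",A(177,185),.156),"ball",atz("top",A(57,200),.065))
S=lambda x,y:((x+.5)/5-.5+230,(y+.5)/5-.5+230)
print("side handle top",atz("side",S(566-350,69),.216))
L,R=atz("top",B(97,440),.13),atz("top",B(575,367),.13)
print("lip",L,R,np.linalg.norm(L-R)); m=(L+R)/2; d=L-R; print("cab mid",m,"yaw",np.arctan2(-d[0],d[1]))
D=atz("top",B(404,328),.132);print("disc",D)
yw=np.arctan2(-d[0],d[1]);c,s=np.cos(yw),np.sin(yw);q=D-m;print("in cab",c*q[0]+s*q[1],-s*q[0]+c*q[1])
for n,p,z in(("jar",(297,480),.1),("bottle",(558,438),.165),):
    w=atz("top",B(*p),z);q=w-m;print(n,w,c*q[0]+s*q[1],-s*q[0]+c*q[1])
print("can",atz("top",(599/1.25,304/1.25),.12))
E
```

```text
[0.5501 0.3779 0.15  ]
[0.5537 0.3066 0.15  ]
[0.4368 0.2998 0.15  ]
[0.4364 0.3717 0.15  ]
ctr [0.49426833 0.33899106 0.15      ] yaw x 0.056455840534650706 yaw from y 0.02841584159611744 0.11548331630070943 0.07159927330943962
home [0.50175639 0.33941425 0.15      ]
handle top [0.48904853 0.33845858 0.216     ] collar r edge [0.49000049 0.32089622 0.156     ] ball [0.48539173 0.41096706 0.065     ]
side handle top [0.48666242 0.34049044 0.216     ]
lip [0.53581381 0.16534632 0.13      ] [ 0.58256447 -0.16488017  0.13      ] 0.33351936039194957
cab mid [5.59189137e-01 2.33076306e-04 1.30000000e-01] yaw 0.14063690831692485
disc [ 0.61084364 -0.0472413   0.132     ]
in cab 0.04448985170853425 -0.05424626468892042
jar [0.50848163 0.02717963 0.1       ] -0.046429672866923614 0.03378836963659844
bottle [ 0.53097544 -0.14396155  0.165     ] -0.04814744402203186 -0.13881615763610625
can [ 0.49312588 -0.34564317  0.12      ]
```

Call:
step_arm --pt "-40 -18.5 -8 0 0 0 85" --pt "-40 -18.5 -8 0 0 0 85" --pt "-40 -18.5 -8 0 0 0 85" --pt "-40 -18.5 -8 0 0 0 85" --pt "-40 -18.5 -8 0 0 0 85" --squeeze 60

```text
t: 0.82
ee_pos: [0.3131, 0.4744, 0.2714]
tcp_rot: [-0.0, 0.111, 0.994, -0.0]
ft_force: [0.3, 0.2, 0.2]
finger_gap: 0.0849
finger_force: 0.0
```

Call:
step_arm --pt "-50 -23.5 0 0 0 0 85" --pt "-50 -23.5 0 0 0 0 85" --pt "-50 -23.5 0 0 0 0 85" --pt "-50 -23.5 0 0 0 0 85" --pt "0 0 0 0 0 -7.5 85"

```text
t: 1.45
ee_pos: [0.4891, 0.3371, 0.2707]
tcp_rot: [-0.0, 0.046, 0.999, -0.0]
ft_force: [-1.0, 1.2, -0.2]
finger_gap: 0.0851
finger_force: 0.0
```

Call:
step_arm --pt "0 0 0 0 0 -7.4 85" --pt "0 0 0 0 0 0 85" --pt "0 0 0 0 0 0 85" --pt "0 0 0 0 0 0 85" --pt "0 0 0 0 0 0 85"

```text
t: 2.08
ee_pos: [0.4865, 0.3399, 0.2713]
tcp_rot: [-0.0, -0.019, 1.0, 0.0]
ft_force: [-0.4, 0.1, -0.1]
finger_gap: 0.0852
finger_force: 0.0
```

Call:
step_arm --pt "-0.5 0 25 0 0 0 85" --pt "-0.5 0 25 0 0 0 85" --pt "0 0 25 0 0 0 85" --pt "0 0 22 0 0 0 85" --pt "0 0 0 0 0 0 85"

```text
t: 2.7
ee_pos: [0.4864, 0.3392, 0.1718]
tcp_rot: [-0.002, -0.019, 1.0, -0.001]
ft_force: [0.1, 0.5, 0.2]
finger_gap: 0.0849
finger_force: 0.0
```

Call:
step_arm --pt "0 0 0 0 0 0 10" --pt "0 0 0 0 0 0 10" --pt "0 0 0 0 0 0 10" --pt "0 0 0 0 0 0 10" --pt "0 0 0 0 0 0 10"

```text
t: 3.32
ee_pos: [0.488, 0.3399, 0.1751]
tcp_rot: [0.001, -0.019, 1.0, 0.0]
ft_force: [-0.5, -1.0, 3.3]
finger_gap: 0.0173
finger_force: 59.2
```

Call:
step_arm --pt "0 0 0 0 0 0 10" --pt "0 0 0 0 0 0 10" --pt "0 0 0 0 0 0 10" --pt "0 0 0 0 0 0 10" --pt "0 0 0 0 0 0 10"

```text
t: 3.95
ee_pos: [0.488, 0.3399, 0.1751]
tcp_rot: [0.001, -0.019, 1.0, 0.0]
ft_force: [-0.9, -1.8, 6.0]
finger_gap: 0.0174
finger_force: 59.4
```

Call:
step_arm --pt "0 0 -2 0 0 0 10" --pt "4 0 -1 0 0 0 10" --pt "8 0 0 0 0 0 10" --pt "10 0 0 0 0 0 10" --pt "12 0 0 0 0 0 10"

```text
t: 4.58
ee_pos: [0.4526, 0.3384, 0.177]
tcp_rot: [-0.0, -0.019, 1.0, -0.0]
ft_force: [-0.2, 0.6, -3.0]
finger_gap: 0.0174
finger_force: 58.5
```

Call:
step_arm --pt "12 0 0 0 0 0 10" --pt "15 0 0 0 0 0 10" --pt "15 0 0 0 0 0 10" --pt "12 0 0 0 0 0 10" --pt "0 0 0 0 0 0 10"

```text
t: 5.2
ee_pos: [0.3989, 0.3365, 0.1773]
tcp_rot: [0.0, -0.02, 1.0, 0.0]
ft_force: [-0.8, -0.0, -3.6]
finger_gap: 0.0174
finger_force: 58.5
```

Call:
step_arm --pt "1 -30 0 0 0 0 10" --pt "1 -40 0 0 0 0 10" --pt "1 -45 0 0 0 0 10" --pt "1 -45 0 0 0 0 10" --pt "1 -45 0 0 0 0 10"

```text
t: 5.82
ee_pos: [0.4029, 0.1299, 0.1777]
tcp_rot: [0.001, -0.019, 1.0, -0.0]
ft_force: [0.6, -0.5, -2.5]
finger_gap: 0.0175
finger_force: 59.1
```

Call:
step_arm --pt "1 -45 0 0 0 0 10" --pt "1 -45 0 0 0 0 10" --pt "1 -45 0 0 0 0 10" --pt "1 -45 0 0 0 0 10" --pt "1 -27 0 0 0 0 10"

```text
t: 6.45
ee_pos: [0.4056, -0.0779, 0.1777]
tcp_rot: [0.001, -0.018, 1.0, -0.0]
ft_force: [0.2, -0.6, -2.2]
finger_gap: 0.0173
finger_force: 59.2
```

Call:
step_arm --pt "0 0 0 0 0 10 10" --pt "0 0 0 0 0 10 10" --pt "0 0 0 0 0 10 10" --pt "0 0 0 0 0 10 10" --pt "0 0 0 0 0 10 10"

```text
t: 7.08
ee_pos: [0.4058, -0.076, 0.1775]
tcp_rot: [0.0, 0.408, 0.913, -0.0]
ft_force: [-0.1, 0.8, -2.6]
finger_gap: 0.0174
finger_force: 59.5
```

Call:
step_arm --pt "0 0 0 0 0 10 10" --pt "0 0 0 0 0 10 10" --pt "0 0 0 0 0 10 10" --pt "0 0 0 0 0 4.2 10" --pt "0 0 0 0 0 0 10"

```text
t: 7.7
ee_pos: [0.4057, -0.0759, 0.1775]
tcp_rot: [0.0, 0.656, 0.755, 0.0]
ft_force: [0.8, -0.2, -2.0]
finger_gap: 0.0173
finger_force: 59.5
```

```bash
python3 - <<'E'
from h import *
im=r.capture("top"); s=r.capture("side")
f=lambda a,k:cv2.resize(a,None,fx=k,fy=k,interpolation=cv2.INTER_CUBIC)
cv2.imwrite("pics/c.png",np.hstack([f(im[160:310,300:430],3),f(s[150:300,280:410],3)]))
o=r.observe();print(o['ee_pos'],o['tcp_rot'],o['joints'])
E
```

```text
[ 0.40564391 -0.07582148  0.17744781] [1.72724676e-04 6.55746281e-01 7.54981314e-01 3.23164834e-05] [-3.65532649e-01 -4.60821589e-01  2.14312560e+00 -5.79761979e-05
  1.45894195e+00 -5.05981142e-01]
```

View pics/c.png

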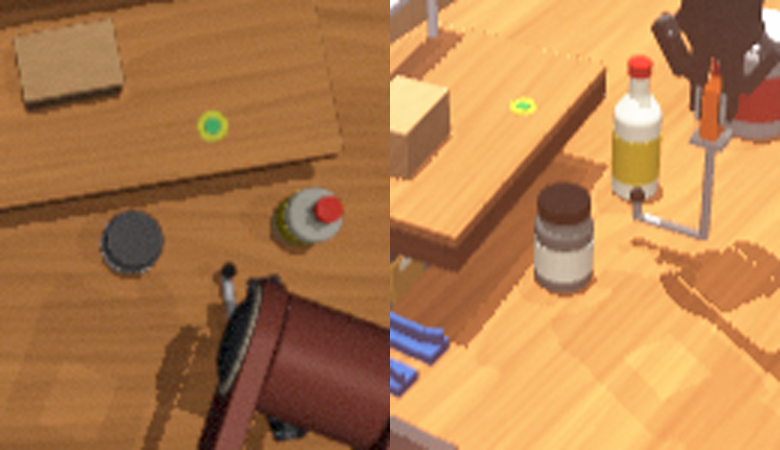

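The top crop shows the ball at (228,270), pointing into the gap between the jar and the bottle. In the side crop it is at (638,193), and the hook hangs upright in the gripper.

```bash
python3 - <<'E'
from h import *
C=lambda x,y,ox,oy:((x+.5)/3-.5+ox,(y+.5)/3-.5+oy)
o1,d1=ray("top",C(228,270,300,160));o2,d2=ray("side",C(248,193,280,150))
A=np.stack([d1,-d2],1);t=np.linalg.lstsq(A,o2-o1,rcond=None)[0]
a,b=o1+t[0]*d1,o2+t[1]*d2;print(a,b)
ball=(a+b)/2;D=np.array([.6108,-.0472])
q=r.observe()['tcp_rot'];from scipy.spatial.transform import Rotation as R
M=R.from_quat(q[[1,2,3,0]]).as_matrix();print(M.round(3))
e=np.r_[D-ball[:2],0];print("shift tool mm",M.T@e*1000)
E
```

```text
[ 0.48042794 -0.06593558  0.06212122] [ 0.47874396 -0.06699289  0.06220544]
[[-0.14  0.99  0.  ]
 [ 0.99  0.14 -0.  ]
 [-0.    0.   -1.  ]]
shift tool mm [7.05403903e-01 1.32618772e+02 3.63590300e-02]
```

Call:
step_arm --pt "0 20 2 0 0 0 10" --pt "0 28 2 0 0 0 10" --pt "0 28 0 0 0 0 10" --pt "0 28 0 0 0 0 10" --pt "0.5 28 0 0 0 0 10"

```text
t: 8.43
ee_pos: [0.5372, -0.0567, 0.1731]
tcp_rot: [-0.0, 0.656, 0.755, -0.0]
ft_force: [-0.9, 0.5, -2.8]
finger_gap: 0.0175
finger_force: 59.6
```

Call:
step_arm --pt "0 0 0 0 0 0 10" --pt "0 0 -8 0 0 0 10" --pt "0 0 -10 0 0 0 10" --pt "0 0 -8 0 0 0 10" --pt "0 0 0 0 0 0 10"

```text
t: 9.05
ee_pos: [0.5367, -0.0571, 0.201]
tcp_rot: [0.001, 0.656, 0.755, 0.001]
ft_force: [0.2, 0.4, -2.6]
finger_gap: 0.0174
finger_force: 59.9
```

Call:
step_arm --pt "0 0 -2 0 0 0 10" --pt "0 0 -2 0 0 0 10" --pt "0 0 -2 0 0 0 10" --pt "0 0 -2 0 0 0 10" --pt "0 0 -2 0 0 0 10"

```text
t: 9.68
ee_pos: [0.5361, -0.0568, 0.2091]
tcp_rot: [-0.0, 0.656, 0.755, -0.0]
ft_force: [1.5, -0.1, -4.9]
finger_gap: 0.0172
finger_force: 59.4
```

Call:
step_arm --pt "0 0 -1 0 0 0 10" --pt "0 0 -1 0 0 0 10" --pt "0 0 -1 0 0 0 10" --pt "0 0 -1 0 0 0 10" --pt "0 0 0 0 0 0 10"

```text
t: 10.3
ee_pos: [0.5361, -0.0568, 0.2134]
tcp_rot: [-0.0, 0.656, 0.755, -0.0]
ft_force: [0.6, 0.6, -5.3]
finger_gap: 0.0179
finger_force: 59.5
```

Call:
step_arm --pt "0 0 -1 0 0 0 10" --pt "0 0 0 0 0 0 10" --pt "0 0 -1 0 0 0 10" --pt "0 0 0 0 0 0 10" --pt "0 0 0 0 0 0 10"

```text
t: 10.92
ee_pos: [0.5361, -0.0568, 0.2154]
tcp_rot: [0.0, 0.656, 0.755, -0.0]
ft_force: [1.2, -0.3, -5.1]
finger_gap: 0.0175
finger_force: 59.4
```

Call:
step_arm --pt "0 0 -1 0 0 0 10" --pt "0 0 0 0 0 0 10" --pt "0 0 -1 0 0 0 10" --pt "0 0 0 0 0 0 10" --pt "0 0 0 0 0 0 10"

```text
t: 11.55
ee_pos: [0.5361, -0.0568, 0.2168]
tcp_rot: [-0.0, 0.656, 0.755, -0.0]
ft_force: [1.9, 0.3, -9.4]
finger_gap: 0.0177
finger_force: 59.2
```

```bash
python3 - <<'E'
from h import *
im=r.capture("top"); s=r.capture("side")
f=lambda a,k:cv2.resize(a,None,fx=k,fy=k,interpolation=cv2.INTER_CUBIC)
cv2.imwrite("pics/d.png",np.hstack([f(s[100:240,290:380],4),f(s[160:200,310:350],8).repeat(1,0)[:, :300] if 0 else f(im[160:300,330:420],4)]))
E
```

```text
(no output)
```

View pics/d.png

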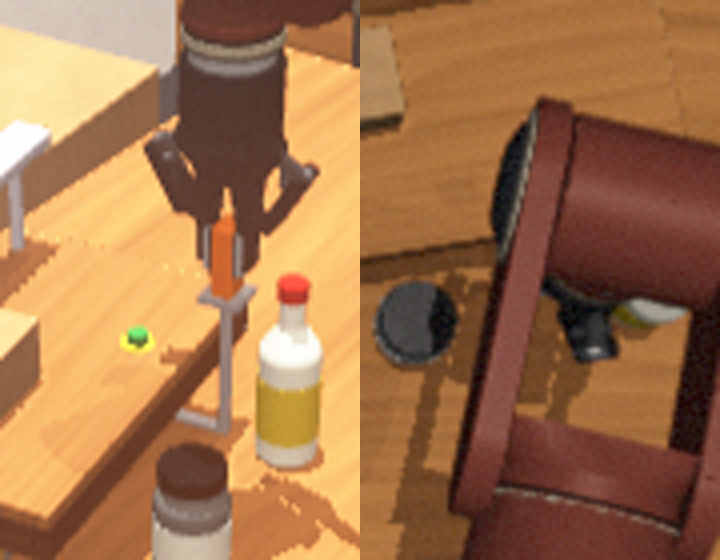

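The side crop shows the green pin standing up at (137,335) and the hook foot under the lip. The force jumped to 9.4 N, so the button is at its stop. I'll press 1 mm more to be sure, then lower and withdraw.

Call:
step_arm --pt "0 0 -1 0 0 0 10" --pt "0 0 0 0 0 0 10" --pt "0 0 0 0 0 0 10" --pt "0 0 0 0 0 0 10" --pt "0 0 0 0 0 0 10"

```text
t: 12.28
ee_pos: [0.536, -0.0567, 0.2171]
tcp_rot: [-0.0, 0.656, 0.755, -0.0]
ft_force: [4.3, 0.3, -13.3]
finger_gap: 0.0172
finger_force: 59.0
```

Call:
step_arm --pt "0 0 5 0 0 0 10" --pt "0 0 12 0 0 0 10" --pt "0 0 14 0 0 0 10" --pt "0 0 13 0 0 0 10" --pt "0 0 0 0 0 0 10"

```text
t: 12.9
ee_pos: [0.5349, -0.0565, 0.1722]
tcp_rot: [-0.002, 0.656, 0.755, -0.001]
ft_force: [-0.8, -0.5, -2.7]
finger_gap: 0.0174
finger_force: 60.4
```

Call:
step_arm --pt "0 -20 0 0 0 0 10" --pt "0 -28 0 0 0 0 10" --pt "0 -28 0 0 0 0 10" --pt "0 -28 0 0 0 0 10" --pt "0 -28 0 0 0 0 10"

```text
t: 13.52
ee_pos: [0.4048, -0.0753, 0.1749]
tcp_rot: [0.0, 0.656, 0.755, 0.0]
ft_force: [-0.5, 1.3, -2.0]
finger_gap: 0.017
finger_force: 60.5
```

Call:
step_arm --pt "0 0 0 0 0 -10 10" --pt "0 0 0 0 0 -10 10" --pt "0 0 0 0 0 -10 10" --pt "0 0 0 0 0 -10 10" --pt "0 0 0 0 0 -10 10"

```text
t: 14.15
ee_pos: [0.4057, -0.0753, 0.175]
tcp_rot: [0.001, 0.273, 0.962, -0.0]
ft_force: [0.1, -0.7, -3.2]
finger_gap: 0.0174
finger_force: 60.8
```

Call:
step_arm --pt "0 0 0 0 0 -10 10" --pt "0 0 0 0 0 -10 10" --pt "0 0 0 0 0 -10 10" --pt "0 0 0 0 0 -4.2 10" --pt "0 0 0 0 0 0 10"

```text
t: 14.78
ee_pos: [0.4057, -0.0753, 0.1748]
tcp_rot: [0.0, -0.019, 1.0, -0.0]
ft_force: [0.0, 0.3, -2.4]
finger_gap: 0.0176
finger_force: 60.8
```

Call:
step_arm --pt "-0.5 30 -3 0 0 0 10" --pt "-0.5 42 0 0 0 0 10" --pt "-0.5 45 0 0 0 0 10" --pt "-0.5 45 0 0 0 0 10" --pt "-0.5 45 0 0 0 0 10"

```text
t: 15.4
ee_pos: [0.4, 0.1333, 0.1778]
tcp_rot: [0.001, -0.018, 1.0, 0.0]
ft_force: [0.3, -0.4, -2.7]
finger_gap: 0.017
finger_force: 60.7
```

Call:
step_arm --pt "-0.5 45 0 0 0 0 10" --pt "-0.5 45 0 0 0 0 10" --pt "-0.5 45 0 0 0 0 10" --pt "-0.5 45 0 0 0 0 10" --pt "-0.5 25 0 0 0 0 10"

```text
t: 16.02
ee_pos: [0.3944, 0.3388, 0.1776]
tcp_rot: [0.0, -0.019, 1.0, 0.0]
ft_force: [-0.4, -0.1, -2.2]
finger_gap: 0.0172
finger_force: 60.8
```

Call:
step_arm --pt "0 0 0 0 0 0 10" --pt "0 0 0 0 0 0 10" --pt "0 0 0 0 0 0 10" --pt "0 0 0 0 0 0 10" --pt "0 0 0 0 0 0 10"

```text
t: 16.65
ee_pos: [0.3948, 0.3363, 0.1774]
tcp_rot: [0.0, -0.019, 1.0, 0.0]
ft_force: [-0.7, 0.3, -2.8]
finger_gap: 0.0173
finger_force: 60.8
```

```bash
python3 - <<'E'
from h import *
im=r.capture("top"); s=r.capture("side")
f=lambda a,k:cv2.resize(a,None,fx=k,fy=k,interpolation=cv2.INTER_CUBIC)
cv2.imwrite("pics/e.png",np.hstack([f(im[210:310,190:270],5),f(s[225:325,240:320],5)]))
E
```

```text
(no output)
```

View pics/e.png

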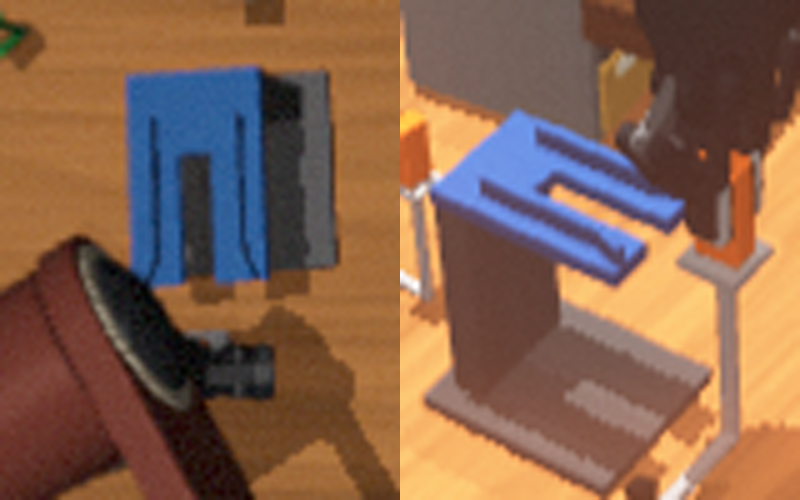

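The slot and its walls are clear and unobstructed. In the side crop the collar is at (727,262) and the shank runs from (727,285) to (732,435). I'll compare that with a vertical hook at the expected position.

```bash
python3 - <<'E'
from h import *
to=lambda p:((p-[240,225]+.5)*5-.5+[400,0]).round(1)
h=np.array([.395,.3363])
for o in((0,0),(0.004,0),(0,.004)):
  print(o,to(proj("side",[[*(h+o),z] for z in(.153,.139,.153-.12)])).tolist())
M=lambda x,y:((x+.5)/5-.5+190,(y+.5)/5-.5+210)
print("slot closed",atz("top",M(195,155),.15),"open",atz("top",M(198.5,280),.15))
P=[atz("top",M(*p),.15) for p in((127,75),(262,67),(268,282),(134,286))]
print((P[0]+P[1])/2,(P[2]+P[3])/2)
E
```

```text
(0, 0) [[724.5, 260.8], [725.2, 282.0], [730.2, 434.1]]
(0.004, 0) [[718.0, 257.5], [718.7, 278.6], [724.0, 430.7]]
(0, 0.004) [[719.5, 265.5], [720.3, 286.7], [725.5, 438.9]]
slot closed [0.50648499 0.33987009 0.15      ] open [0.43980378 0.33657443 0.15      ]
[0.55190655 0.34116152 0.15      ] [0.43767135 0.33521545 0.15      ]
```

Call:
step_arm --pt "-8 0 0 0 0 0 10" --pt "-10 0 0 0 0 0 10" --pt "-10 0 0 0 0 0 10" --pt "-10 0 0 0 0 0 10" --pt "-10 0 0 0 0 0 10"

```text
t: 17.38
ee_pos: [0.4434, 0.3386, 0.1772]
tcp_rot: [-0.0, -0.019, 1.0, -0.0]
ft_force: [0.2, 0.0, -2.6]
finger_gap: 0.0174
finger_force: 60.8
```

Call:
step_arm --pt "-10 0 0 0 0 0 10" --pt "-10 0 0 0 0 0 10" --pt "-10 0 0 0 0 0 10" --pt "-10 0 0 0 0 0 10" --pt "-9 0 0 0 0 0 10"

```text
t: 18.0
ee_pos: [0.4923, 0.3404, 0.1773]
tcp_rot: [0.0, -0.019, 1.0, -0.0]
ft_force: [-0.6, -0.3, -2.7]
finger_gap: 0.0174
finger_force: 60.8
```

Call:
step_arm --pt "-3 0 0 0 0 0 10" --pt "-2 0 0 0 0 0 10" --pt "-2 0 0 0 0 0 10" --pt "-2 0 0 0 0 0 10" --pt "0 0 0 0 0 0 10"

```text
t: 18.62
ee_pos: [0.5006, 0.3408, 0.1773]
tcp_rot: [0.0, -0.019, 1.0, 0.0]
ft_force: [0.5, -0.2, -2.7]
finger_gap: 0.0172
finger_force: 60.8
```

Call:
step_arm --pt "-1 0 0 0 0 0 10" --pt "0 0 0 0 0 0 10" --pt "-1 0 0 0 0 0 10" --pt "0 0 0 0 0 0 10" --pt "0 0 0 0 0 0 10"

```text
t: 19.25
ee_pos: [0.5017, 0.3409, 0.1772]
tcp_rot: [-0.001, -0.019, 1.0, -0.0]
ft_force: [-6.0, 0.1, 0.9]
finger_gap: 0.0173
finger_force: 61.0
```

Call:
step_arm --pt "-1 0 0 0 0 0 10" --pt "0 0 0 0 0 0 10" --pt "-1 0 0 0 0 0 10" --pt "0 0 0 0 0 0 10" --pt "0 0 0 0 0 0 10"

```text
t: 19.88
ee_pos: [0.5021, 0.3409, 0.1772]
tcp_rot: [-0.003, -0.019, 1.0, -0.0]
ft_force: [-10.2, -1.0, 2.9]
finger_gap: 0.0174
finger_force: 61.6
```

Contact with the closed end at x≈0.501. I'll back off a little, lower onto the plate and release.

Call:
step_arm --pt "3.5 0 0 0 0 0 10" --pt "0 0 1 0 0 0 10" --pt "0 0 1 0 0 0 10" --pt "0 0 0 0 0 0 10" --pt "0 0 0 0 0 0 10"

```text
t: 20.5
ee_pos: [0.5013, 0.3408, 0.1752]
tcp_rot: [0.0, -0.019, 1.0, 0.0]
ft_force: [-1.2, 0.4, -2.0]
finger_gap: 0.0173
finger_force: 61.0
```

Call:
step_arm --pt "0 0 0 0 0 0 20" --pt "0 0 0 0 0 0 25" --pt "0 0 0 0 0 0 40" --pt "0 0 0 0 0 0 70" --pt "0 0 0 0 0 0 85"

```text
t: 21.12
ee_pos: [0.5011, 0.3408, 0.1754]
tcp_rot: [0.0, -0.019, 1.0, 0.0]
ft_force: [-0.1, -0.7, -0.7]
finger_gap: 0.0746
finger_force: 0.0
```

Call:
step_arm --pt "0 0 0 0 0 0 85" --pt "0 0 0 0 0 0 85" --pt "0 0 -10 0 0 0 85" --pt "0 0 -25 0 0 0 85" --pt "0 0 -30 0 0 0 85"

```text
t: 21.75
ee_pos: [0.5008, 0.3407, 0.2411]
tcp_rot: [-0.0, -0.019, 1.0, -0.0]
ft_force: [0.1, 0.2, 0.3]
finger_gap: 0.0851
finger_force: 0.0
```

Call:
step_arm --pt "0 0 -30 0 0 0 85" --pt "40 0 -10 0 0 0 85" --pt "50 0 0 0 0 0 85" --pt "50 0 0 0 0 0 85" --pt "0 0 0 0 0 0 85"

```text
t: 22.38
ee_pos: [0.359, 0.3356, 0.2813]
tcp_rot: [0.001, -0.02, 1.0, 0.001]
ft_force: [0.7, 0.6, 0.4]
finger_gap: 0.0852
finger_force: 0.0
```

```bash
python3 - <<'E'
from h import *
im=r.capture("top"); s=r.capture("side")
f=lambda a,k:cv2.resize(a,None,fx=k,fy=k,interpolation=cv2.INTER_CUBIC)
cv2.imwrite("pics/f.png",np.hstack([f(im[210:310,190:270],5),f(s[155:255,230:310],5)]))
E
```

```text
(no output)
```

View pics/f.png

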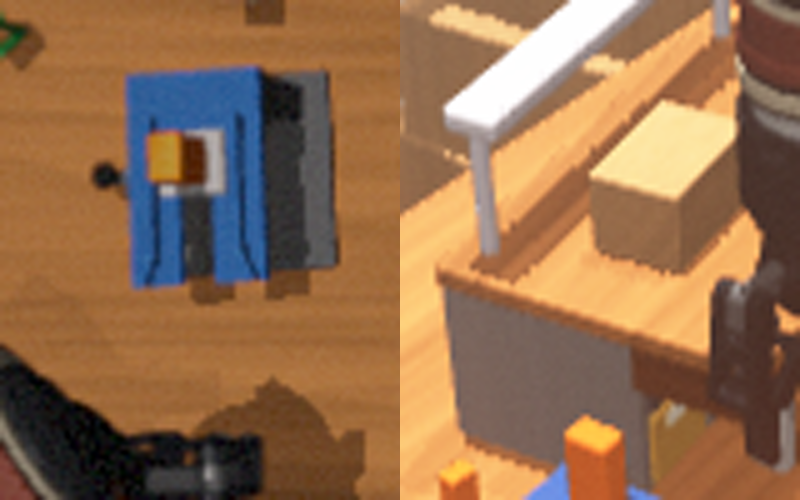

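The hook hangs upright and fully home: in the top crop the handle is at (167,157), the collar at (205,160) and the slot below it is empty. The fingers are clear of it.

```bash
python3 -c "
from station import r
print(r.job_done())"
```

```text
the job is handed in; nothing more can be done
None
```

I pressed the lamp switch fully up with the hook, slid the hook back fully home in its rail and released it, and handed the job in at about 22 s; no verdict came back, but the pictures showed the pin raised during the press and the hook hanging upright, and I saw no bystander disturbed.

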